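# Set out sample vials in spill dishes by size

### The arm

A 6-joint arm with a two-finger parallel gripper is mounted at the origin on a cart in front of the work surface, level with it; the furniture and walls round the work are solid. World frame = base frame: x ahead of the robot, y to its left, z up, the work surface at z = 0. Lengths are in m, angles in degrees, forces in N, time in s.
With the tool pointing down it reaches from about 0.375 to 0.975 m from the base axis. Payload 3.8 kg.
Tool frame: the origin (TCP) lies midway between the tips of the shut fingers; the grasp point (between the pads) lies 19 mm behind it; z points along the fingers, y is the line along which they close (so a half turn about z gives the same grasp; the last joint's range is limited). The gripper opens to 85 mm and grips with 20 to 120 N. Pads are 22 mm wide; open, the fingers measure 114 mm over their backs; the gripper's body (76 mm by 85 mm) begins 54 mm behind the grasp point. The pads swing forward as they close: fully open they stand 13 mm farther back than shut.
Start: joints at [74.605, 15.12, 91.902, -0, 72.978, -2.114], TCP at [0.155, 0.657, 0.198] pointing down, gripper open.
Joint ranges: [-150.88, 150.88], [-54.13, 125.18], [17.81, 147.31], [-75.09, 255.09], [0, 152.58], [-146.25, 146.25]. Speed limits (degrees/s): [147.25, 147.25, 180, 180, 180, 180].

### API

Orientations are given as a 3x3 rotation matrix whose columns are the frame's x, y, z axes.
In Python, from plant import robot gives the robot as it stands.
- The arm moves only by the shell command python3 -m creep 'ROWS'. ROWS is JSON, one flat list of numbers, 7 for each row, row after row: the turn, a rotation vector about the tool's x, y, z as a fraction of full scale, then the shift along the tool's x, y, z as a fraction of full scale, then the opening, from 0 (shut) to 1 (fully open). In form: [ax, ay, az, dx, dy, dz, claw, ax, ay, az, dx, dy, dz, claw, ...]. A call has 1 to 10 rows; each row is the pose to reach, as a shift and turn from the pose commanded when the call began, along the tool's axes at that moment, turning the shorter way round; what a row does not reach only later rows make up. Full scale, the value 1, is 60 cm for a shift and pi rad for a turn. A row lasts 1/10 s, in which the tool goes at most 50 mm and 8.59 degrees, less where a joint would pass 70% of its speed; a pose out of reach is approached as far as the arm can. A call with a number of a shift or a turn outside -1 to 1 is refused whole. A call with a gripper value outside its range is refused whole. The fingers move at their own pace and stop on an object; the grip force is fixed at half the most. Time passes only in rows, so rows that repeat a pose let the fingers close. It gives the time, the measured TCP pose, the force, the opening and the grip force at its end, in the units of the state.
- robot.read_state(): the state, without advancing time (a new reading comes with each control period).
- robot.grab_frame(name): name is "side" or "top" or "wrist"; returns (picture, depth): 480x640x3 uint8, red, green, blue; 480x640 float32, m along the optical axis (not along the pixel's ray), 0 where there is no reading.
- robot.camera_model(name): a dict with "mtx" (3x3 intrinsics, pixels), "k1" (the pictures are not rectified: a ray, as slopes to the right and down, at radius r is drawn at 1 + k1 r^2 times it, then the intrinsics apply), "R" (3x3) and "t" (3): a world point X has camera coordinates R X + t. Camera axes: x right, y down, z forward; pixel columns grow to the right and rows downward; lengths in m; the calibration is good to about 2 mm. A picture is of the moment at which its call begins: read the wrist's pose just before it. camera_model takes no time and is no camera call; for the wrist camera it gives the pose at the moment of the call.
- robot.job_done(): hands the job in; it is judged then, once.
Trained networks look in the newest picture that a camera, given by its name, has taken for a name from the list of things; names that differ only in an ending like _2 or _b are one class to them, and where a whole thing is asked for, a point or a joint stands for the part that bears it (a point fixed in the world has none). Each returns a list of dicts, best first, with "score" (0 to 1); they miss things now and then, are a little off and sometimes report something else, mostly with a low value. They report only what shows in the picture. A call takes as long as a camera call. They do not tell look-alikes from the thing itself.
- robot.look_for(camera, name): "at" ([x, y, z] in m, in world coordinates, good to about 4 mm: the middle of the surface that is visible of it).
- robot.silhouettes(camera, name): "mask" (480x640 bool, what is visible of it).
The state is a dict: "clock": time; "joints": joint angles; "joint_vel": joint speeds; "effort": joint torques, N m; "ee_pos": TCP position; "tool_rot": TCP orientation; "contact_force": force on the tool from outside, world axes, zero at the start; "torque": the same for the moment, N m; "gripper_width": opening from 0.0 (shut) to 1.0 (fully open); "gripper_force": force on a finger pad.
Only numpy, scipy, OpenCV 4.12 (cv2) and the standard library are available. Lean on these libraries where they do the work, as an engineer would, in place of code of your own. Each camera call takes 0.05 s, during which the arm holds its last target. There are 200 camera calls.

### The job

Four vials stand loose among the steel dishes in the front part of the bench (the vials along the back and in the box are not meant). Stand each of the two large ones in its own wide steel dish first, and only when both are in place stand each of the two small ones in its own narrow steel dish. Keep the vials upright inside the rims, and leave the two beakers that stand among the dishes where they are.

Things in the scene. Friction and masses are not known exactly. Their poses are not given: they have to be found in the camera images.
- large_vial_a: large sample vial: glass with brown contents and a white cap, 27 mm in diameter, 61 mm tall (cap 23 mm in diameter from 50 mm up), 25 g, standing upright and loose in the front part of the bench, within 0.72 m of the robot; grip it round the body. Origin at the centre of its underside, z up. The two large vials are alike.
- large_vial_b: large sample vial: glass with brown contents and a white cap, 27 mm in diameter, 61 mm tall (cap 23 mm in diameter from 50 mm up), 25 g, standing upright and loose in the front part of the bench, within 0.72 m of the robot; grip it round the body. Origin at the centre of its underside, z up. The two large vials are alike.
- small_vial_a: small sample vial: glass with a little pale sample and a white cap, 17 mm in diameter, 38 mm tall (cap 15 mm in diameter from 31 mm up), 12 g, standing upright and loose in the front part of the bench, within 0.72 m of the robot; grip it round the body. Origin at the centre of its underside, z up. The two small vials are alike.
- small_vial_b: small sample vial: glass with a little pale sample and a white cap, 17 mm in diameter, 38 mm tall (cap 15 mm in diameter from 31 mm up), 12 g, standing upright and loose in the front part of the bench, within 0.72 m of the robot; grip it round the body. Origin at the centre of its underside, z up. The two small vials are alike.
- wide_dish_a: wide round steel dish fixed to the bench: 56 mm outside, 50 mm inside the rim, inner floor 4 mm and rim 9 mm above the bench. Origin at the centre of its underside, z up. Either wide dish takes one large vial. Dishes, vials and beakers may stand in any mixture of places on the bench.
- wide_dish_b: wide round steel dish fixed to the bench: 56 mm outside, 50 mm inside the rim, inner floor 4 mm and rim 9 mm above the bench. Origin at the centre of its underside, z up. Either wide dish takes one large vial. Dishes, vials and beakers may stand in any mixture of places on the bench.
- narrow_dish_a: narrow round steel dish fixed to the bench: 40 mm outside, 34 mm inside the rim, inner floor 4 mm and rim 9 mm above the bench. Origin at the centre of its underside, z up. Either narrow dish takes one small vial.
- narrow_dish_b: narrow round steel dish fixed to the bench: 40 mm outside, 34 mm inside the rim, inner floor 4 mm and rim 9 mm above the bench. Origin at the centre of its underside, z up. Either narrow dish takes one small vial.
- beaker_a: empty clear glass beaker, 49 mm across (56 mm with its spout), 64 mm tall, 40 g, loose and easily pushed; not to be moved. Origin at the centre of its underside, z up.
- beaker_b: empty clear glass beaker, 49 mm across (56 mm with its spout), 64 mm tall, 40 g, loose and easily pushed; not to be moved. Origin at the centre of its underside, z up.
There are look-alikes about, which are no part of the job. Leave any red look-alike of the large_vial_b alone.

How it is judged:
By the outcome, as a careful person would: the job done as asked, in the order asked, and still so for the second after the job is handed in, with the robot touching nothing.
It also fails if it takes over 96 s, if anything falls off the work surface, if the arm or the gripper's body presses on something with over 40 N, if the wrist force passes 120 N, or if a joint passes its speed limit or range.

## Working session

There is one attempt and no reset: what is moved stays moved. The work goes in short steps, Python scripts to look and compute and a shell command to move; the robot and the scene stay as the last step left them, time stands still between calls to the robot, and variables do not carry over. Pictures are saved under pics/ and viewed, at most 14 in all, crops included, and the job is handed in when it is done.

```bash
ls; mkdir -p pics
python3 - <<'E'
from plant import robot
import cv2,numpy as np
s=robot.read_state(); print(s['clock'],s['ee_pos'],np.round(s['tool_rot'],3).tolist(),s['gripper_width'])
for n in ['top','side']:
    p,d=robot.grab_frame(n); cv2.imwrite(f'pics/{n}0.png',p[:,:,::-1]); np.save(f'{n}0.npy',d)
    m=robot.camera_model(n); print(n,np.round(m['mtx'],1).tolist(),m['k1'],np.round(-m['R'].T@m['t'],3),np.round(m['R'],2).tolist())
    for o in ['large_vial_a','small_vial_a','wide_dish_a','narrow_dish_a','beaker_a']:
        for r in robot.look_for(n,o): print(n,o,np.round(r['at'],4),round(r['score'],2))
E
```

```text
pics
0.0 [0.15484835 0.65616936 0.19648956] [[-0.973, 0.23, -0.001], [0.23, 0.973, -0.002], [0.0, -0.002, -1.0]] 0.9978300060357573
top [[518.5, 0.0, 320.2], [0.0, 518.5, 240.8], [0.0, 0.0, 1.0]] -0.06499187404433077 [0.419 0.102 0.87 ] [[0.02, -1.0, -0.02], [-0.99, -0.02, -0.13], [0.13, 0.03, -0.99]]
top large_vial_a [ 0.3854 -0.0375  0.0633] 0.73
top large_vial_a [0.6814 0.1997 0.0563] 0.58
top large_vial_a [0.4509 0.0073 0.0605] 0.5
top wide_dish_a [0.4501 0.1302 0.0077] 0.62
top narrow_dish_a [ 0.5792 -0.1318  0.0066] 0.74
top narrow_dish_a [ 0.6801 -0.0155  0.0062] 0.58
top narrow_dish_a [0.4586 0.0076 0.0618] 0.26
top beaker_a [0.4534 0.2594 0.0213] 0.94
top beaker_a [0.5899 0.2647 0.0243] 0.63
side [[584.4, 0.0, 323.7], [0.0, 584.4, 242.9], [0.0, 0.0, 1.0]] 0.02593697121694981 [ 0.41  -0.796  0.695] [[0.99, -0.14, 0.01], [-0.07, -0.56, -0.83], [0.13, 0.82, -0.56]]
side large_vial_a [ 0.4543 -0.005   0.0401] 0.97
side large_vial_a [ 0.3823 -0.0517  0.0371] 0.83
side large_vial_a [0.6828 0.1974 0.0371] 0.66
side small_vial_a [0.5589 0.1362 0.0232] 0.49
side small_vial_a [ 0.4727 -0.143   0.0208] 0.48
side small_vial_a [ 0.4518 -0.0059  0.0378] 0.31
side wide_dish_a [0.5737 0.3971 0.0079] 0.75
side narrow_dish_a [ 0.5761 -0.1286  0.004 ] 0.9
side narrow_dish_a [ 0.6739 -0.0089  0.0047] 0.85
side beaker_a [0.5908 0.2457 0.0453] 0.95
side beaker_a [0.4473 0.2345 0.0405] 0.68
side beaker_a [0.5686 0.3954 0.0059] 0.6
```

View pics/top0.png

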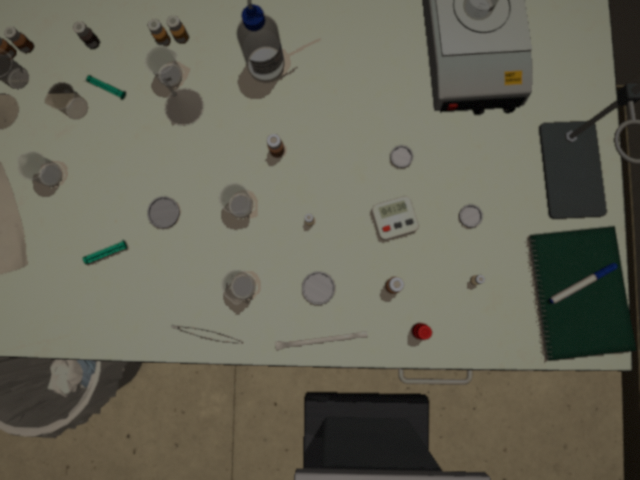

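View pics/side0.png

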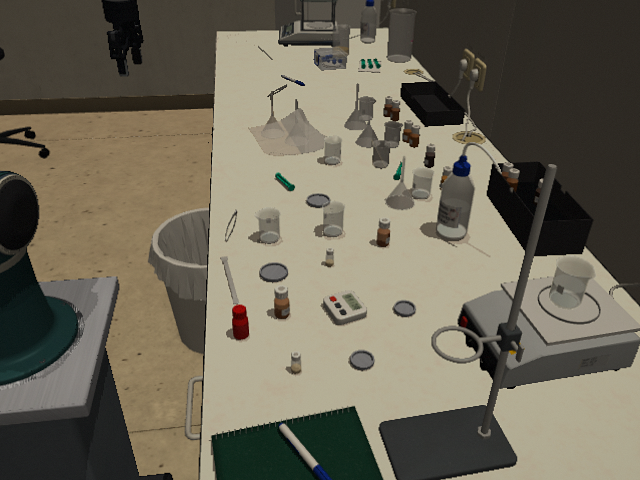

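The top view shows the large vials at (275,147) and (395,285), with the red look-alike at (422,331). The small vials are at (309,219) and (477,281). The wide dishes are at (164,212) and (319,288), the narrow ones at (401,157) and (470,216), and the beakers at (239,205) and (241,287). The side view agrees. I'll refine the positions by fitting cylinders to both views.

```bash
cat > h.py <<'E'
from plant import robot
import cv2,numpy as np
from scipy.optimize import minimize
def proj(m,X):
    c=X@m['R'].T+m['t']; s=c[:,:2]/c[:,2:]; s=s*(1+m['k1']*(s**2).sum(1,keepdims=True))
    return s@m['mtx'][:2,:2].T+m['mtx'][:2,2]
def undist(m,uv):
    d=(np.array(uv)-m['mtx'][:2,2])/np.diag(m['mtx'])[:2]; s=d.copy()
    for _ in range(8): s=d/(1+m['k1']*(s**2).sum())
    return s
def ray(m,uv):
    s=undist(m,uv); return -m['R'].T@m['t'], m['R'].T@np.array([*s,1])
def tri(obs):  # [(model,uv)] least-squares point and residual
    A=0;b=0;L=[]
    for m,uv in obs:
        o,d=ray(m,uv); d=d/np.linalg.norm(d); P=np.eye(3)-np.outer(d,d); A=A+P; b=b+P@o; L.append((o,P))
    x=np.linalg.solve(A,b); return x,[round(np.linalg.norm(P@(x-o))*1000,1) for o,P in L]
def go(target,ref=None):
    """tool-frame shift fractions from measured pose to world target"""
    s=robot.read_state(); return np.round(np.array(s['tool_rot']).T@(np.array(target)-s['ee_pos'])/0.6,4)
A=np.linspace(0,2*np.pi,40)
def cyl(parts): # [(r,z)]
    return np.vstack([np.c_[r*np.cos(A),r*np.sin(A),0*A+z] for r,z in parts])
SH={'large_vial_a':[(.0135,0),(.0135,.05),(.0115,.061)],'small_vial_a':[(.0085,0),(.0085,.031),(.0075,.038)],'wide_dish_a':[(.028,0),(.028,.009)],'narrow_dish_a':[(.02,0),(.02,.009)]}
def modelc(m,name,p):
    h=cv2.convexHull(proj(m,cyl(SH[name])+p).astype(np.float32)); M=cv2.moments(h); return np.array([M['m10'],M['m01']])/M['m00'],M['m00']
def maskc(k):
    M=cv2.moments(k.astype(np.uint8),True); return np.array([M['m10'],M['m01']])/M['m00'],M['m00']
def fit(obs,name,p0,zfix=None):
    """obs [(model,centroid)]; position whose silhouette centroids match"""
    n=2 if zfix is not None else 3
    def P(q): return np.array([*q[:2],zfix if zfix is not None else q[2]])
    f=lambda q:sum(((modelc(m,name,P(q))[0]-c)**2).sum() for m,c in obs)
    r=minimize(f,p0[:n],method='Nelder-Mead',options=dict(xatol=1e-5,fatol=1e-4,initial_simplex=np.array(p0[:n])+np.vstack([np.zeros(n),np.eye(n)*.01]))); return P(r.x),(r.fun/len(obs))**.5
E
python3 - <<'E'
from h import *
R0={'large_vial_a':[(.682,.199),(.453,0)],'small_vial_a':[(.559,.136),(.473,-.143)],'wide_dish_a':[(.45,.13),(.574,.397)],'narrow_dish_a':[(.577,-.13),(.676,-.012)]}
C={n:robot.camera_model(n) for n in ['top','side']}
K={}
for c in C:
    robot.grab_frame(c)
    for n in R0: K[c,n]=[(maskc(r['mask']),round(r['score'],2)) for r in robot.silhouettes(c,n)]
for n in R0:
    for p in R0[n]:
        obs=[]
        for c in C:
            e,a=modelc(C[c],n,np.array([*p,0.]))
            for (u,ar),sc in K[c,n]:
                if np.linalg.norm(u-e)<15: obs.append((C[c],u)); print('  ',c,np.round(u,1),'area',int(ar),'model',int(a),sc); break
            else: print('  ',c,'none; expect',np.round(e))
        if len(obs)==2: q,r=fit(obs,n,[*p,0.]); print(n,p,np.round(q,4),'rms px',round(r,2))
        for o in obs: q,r=fit([o],n,[*p,0.],0.); print('    z=0:',np.round(q,4))
d=np.load('top0.npy'); m=C['top']
for uv in [(575,135),(620,95),(630,140),(265,60),(253,17)]:
    o,v=ray(m,uv); print(uv,np.round(o+v*d[uv[1],uv[0]],3))
E
```

```text
top [275.2 145.7] area 295 model 356 0.63
   side [383.2 231.8] area 342 model 376 0.64
large_vial_a (0.682, 0.199) [6.861e-01 2.018e-01 1.000e-04] rms px 0.75
    z=0: [0.6849 0.2019 0.    ]
    z=0: [0.688  0.2026 0.    ]
   top [394.3 284.8] area 274 model 283 0.59
   side [281.1 301.6] area 461 model 509 0.77
large_vial_a (0.453, 0) [4.563e-01 2.000e-03 4.000e-04] rms px 0.71
    z=0: [0.4553 0.002  0.    ]
    z=0: [0.4577 0.0026 0.    ]
   top [309.2 219. ] area 104 model 112 0.39
   side none; expect [327. 259.]
    z=0: [0.5627 0.1423 0.    ]
   top [476.9 279.6] area 140 model 144 0.64
   side [295.6 363. ] area 196 model 244 0.68
small_vial_a (0.473, -0.143) [ 0.4679 -0.1356 -0.0018] rms px 0.78
    z=0: [ 0.4665 -0.135   0.    ]
    z=0: [ 0.4689 -0.1373  0.    ]
   top [318.4 287.2] area 899 model 896 0.66
   side [273.6 271.4] area 422 model 485 0.69
wide_dish_a (0.45, 0.13) [0.4511 0.125  0.0013] rms px 0.64
    z=0: [0.4502 0.125  0.    ]
    z=0: [0.4525 0.1267 0.    ]
   top [162.8 211.8] area 797 model 865 0.74
   side [317.1 199.1] area 246 model 296 0.81
wide_dish_a (0.574, 0.397) [0.5736 0.394  0.0028] rms px 0.15
    z=0: [0.5739 0.3949 0.    ]
    z=0: [0.5747 0.3989 0.    ]
   top [470.2 215.1] area 392 model 468 0.56
   side [361.9 359.6] area 418 model 440 0.91
narrow_dish_a (0.577, -0.13) [ 5.770e-01 -1.295e-01 -2.000e-04] rms px 0.58
    z=0: [ 0.576  -0.1293  0.    ]
    z=0: [ 0.5779 -0.1295  0.    ]
   top [400.8 156.1] area 423 model 449 0.81
   side [403.9 307.5] area 282 model 332 0.81
narrow_dish_a (0.676, -0.012) [ 6.778e-01 -1.210e-02  5.000e-04] rms px 0.58
    z=0: [ 0.677 -0.012  0.   ]
    z=0: [ 0.6791 -0.0112  0.    ]
(575, 135) [ 0.709 -0.3    0.039]
(620, 95) [ 0.713 -0.291  0.196]
(630, 140) [ 0.933 -0.797 -0.636]
(265, 60) [0.811 0.216 0.085]
(253, 17) [0.836 0.224 0.169]
```

```bash
python3 -c "
from h import *
print(go([.54,.325,.17]), robot.read_state()['joints'])"
```

```text
[-0.7515 -0.3911  0.0463] [ 7.46039079e+01  1.51196582e+01  9.19006713e+01 -3.92936988e-05
  7.29785099e+01 -2.11589510e+00]
```

```bash
python3 -m creep '[0,0,0,-0.75,-0.39,0.046,1, 0,0,0,-0.75,-0.39,0.046,1, 0,0,0,-0.75,-0.39,0.046,1, 0,0,0,-0.75,-0.39,0.046,1, 0,0,0,-0.75,-0.39,0.046,1, 0,0,0,-0.75,-0.39,0.046,1, 0,0,0,-0.75,-0.39,0.046,1, 0,0,0,-0.75,-0.39,0.046,1, 0,0,0,-0.75,-0.39,0.046,1, 0,0,0,-0.75,-0.39,0.046,1]'; python3 -c "
from h import *
print(go([.686,.202,.12]), robot.read_state()['joints'])"
```

```text
clock: 2.1
ee_pos: [0.5347, 0.3295, 0.1708]
tool_rot: [[-0.973, 0.23, 0.001], [0.23, 0.973, 0.0], [-0.0, 0.001, -1.0]]
contact_force: [-0.4, 0.9, 0.1]
gripper_width: 1.003
gripper_force: 0.0
[-0.2942 -0.1489  0.0848] [ 2.93680767e+01  1.10858658e+01  9.96971622e+01  7.04978077e-03
  6.91768254e+01 -4.73472347e+01]
```

```bash
python3 -m creep '[0,0,0,-0.29,-0.148,0.084,1, 0,0,0,-0.29,-0.148,0.084,1, 0,0,0,-0.29,-0.148,0.084,1, 0,0,0,-0.29,-0.148,0.084,1, 0,0,0,-0.29,-0.148,0.084,1, 0,0,0,-0.29,-0.148,0.084,1, 0,0,0,-0.29,-0.148,0.084,1]'
python3 - <<'E'
from h import *
m=robot.camera_model('wrist'); p,d=robot.grab_frame('wrist'); cv2.imwrite('pics/w1.png',p[:,:,::-1])
print(np.round(-m['R'].T@m['t'],3),np.round(m['R'],2).tolist(),m['mtx'][0,0])
for r in robot.silhouettes('wrist','large_vial_a'):
    u,a=maskc(r['mask']); q,e=fit([(m,u)],'large_vial_a',[.686,.202],0.); print(u,a,modelc(m,'large_vial_a',q)[1],q,r['score'])
print(robot.look_for('wrist','large_vial_a'))
s=robot.read_state(); print(s['ee_pos'],go([.686,.202,.12]),go([.686,.202,.015]))
E
```

```text
clock: 2.8
ee_pos: [0.6816, 0.2053, 0.1204]
tool_rot: [[-0.973, 0.229, -0.0], [0.229, 0.973, 0.0], [0.0, 0.0, -1.0]]
contact_force: [-0.2, 0.4, 0.2]
gripper_width: 1.005
gripper_force: 0.0
[0.616 0.222 0.296] [[0.23, 0.97, -0.0], [0.94, -0.22, 0.27], [0.26, -0.06, -0.96]] 336.1387070668089
[314.6815235  241.15640194] 1234.0 1372.8271246643271 [0.68559853 0.20340463 0.        ] 0.86
[10.16276042 18.69010417] 768.0 3768.6792894811597 [0.4744668  0.02876274 0.        ] 0.68
[{'at': [0.6787, 0.2045, 0.0613], 'score': 0.97}, {'at': [0.462, 0.0161, 0.0146], 'score': 0.87}]
[0.68153521 0.20616478 0.121153  ] [-0.0088 -0.0051  0.0019] [-0.0087 -0.0052  0.1769]
```

View pics/w1.png

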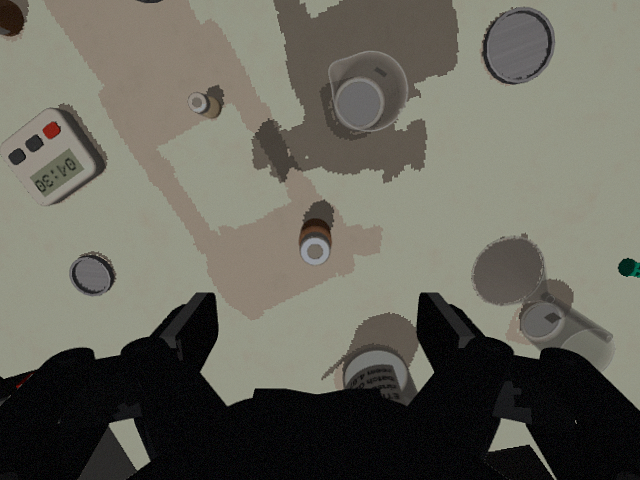

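The wrist view shows the brown vial at (315,240), midway between the fingers, and the position agrees. Next: descend and grip.

```bash
python3 -m creep '[0,0,0,-0.0085,-0.0035,0.03,1, 0,0,0,-0.0085,-0.0035,0.08,1, 0,0,0,-0.0085,-0.0035,0.13,1, 0,0,0,-0.0085,-0.0035,0.176,1, 0,0,0,-0.0085,-0.0035,0.176,1, 0,0,0,-0.0085,-0.0035,0.176,0, 0,0,0,-0.0085,-0.0035,0.176,0, 0,0,0,-0.0085,-0.0035,0.176,0, 0,0,0,-0.0085,-0.0035,0.176,0, 0,0,0,-0.0085,-0.0035,0.176,0]'
```

```text
clock: 3.95
ee_pos: [0.6886, 0.2021, 0.0172]
tool_rot: [[-0.973, 0.23, 0.004], [0.23, 0.973, 0.001], [-0.004, 0.002, -1.0]]
contact_force: [0.8, 0.5, -0.1]
gripper_width: 0.237
gripper_force: 65.4
```

```bash
python3 -m creep '[0,0,0,0,0,-0.02,0, 0,0,0,0,0,-0.08,0, 0,0,0,0,0,-0.16,0, 0,0,0,0,0,-0.2,0, 0,0,0,0,0,-0.2,0]'
python3 - <<'E'
from h import *
p,d=robot.grab_frame('side'); cv2.imwrite('pics/s1.png',cv2.resize(p[100:290,280:480,::-1],None,fx=3,fy=3))
print(go([.574,.395,.14]),go([.574,.395,.023]))
E
```

```text
clock: 4.45
ee_pos: [0.6907, 0.2023, 0.1424]
tool_rot: [[-0.973, 0.23, 0.011], [0.23, 0.973, 0.003], [-0.01, 0.005, -1.0]]
contact_force: [0.1, 0.1, -0.1]
gripper_width: 0.236
gripper_force: 65.3
[ 0.2603  0.2693 -0.0025] [0.2614 0.2687 0.1925]
```

View pics/s1.png

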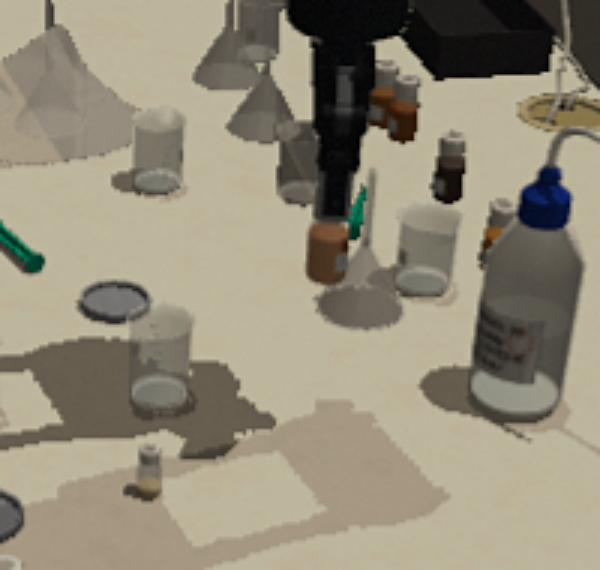

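```bash
python3 -m creep '[0,0,0,0.257,0.27,0,0, 0,0,0,0.257,0.27,0,0, 0,0,0,0.257,0.27,0,0, 0,0,0,0.257,0.27,0,0, 0,0,0,0.257,0.27,0,0, 0,0,0,0.257,0.27,0,0, 0,0,0,0.257,0.27,0,0, 0,0,0,0.257,0.27,0,0]'
python3 - <<'E'
from h import *
s=robot.read_state(); print(np.round(s['joints'],2),np.round(s['ee_pos'],4),np.round(s['tool_rot'],4).tolist())
m=robot.camera_model('wrist'); p,d=robot.grab_frame('wrist'); cv2.imwrite('pics/w2.png',p[:,:,::-1])
for r in robot.silhouettes('wrist','wide_dish_a'):
    u,a=maskc(r['mask']); q,e=fit([(m,u)],'wide_dish_a',[.574,.395],0.); print(u,a,modelc(m,'wide_dish_a',q)[1],q,r['score'])
print(go([.576,.395,.05]),go([.576,.395,.023]))
E
```

```text
clock: 5.3
ee_pos: [0.5738, 0.393, 0.1334]
tool_rot: [[-0.973, 0.231, -0.001], [0.231, 0.973, -0.002], [0.001, -0.002, -1.0]]
contact_force: [0.0, 0.5, -1.0]
gripper_width: 0.238
gripper_force: 65.4
[ 3.237e+01  1.983e+01  9.277e+01 -4.000e-02  6.752e+01 -4.428e+01] [0.5738 0.393  0.1334] [[-0.9731, 0.2305, -0.0014], [0.2305, 0.9731, -0.0016], [0.001, -0.0019, -1.0]]
[ 14.7963595  163.49488055] 1758.0 3262.5905224341413 [0.45457838 0.13676972 0.        ] 0.96
[-0.0019  0.0041  0.14  ] [-0.0019  0.0042  0.185 ]
```

View pics/w2.png

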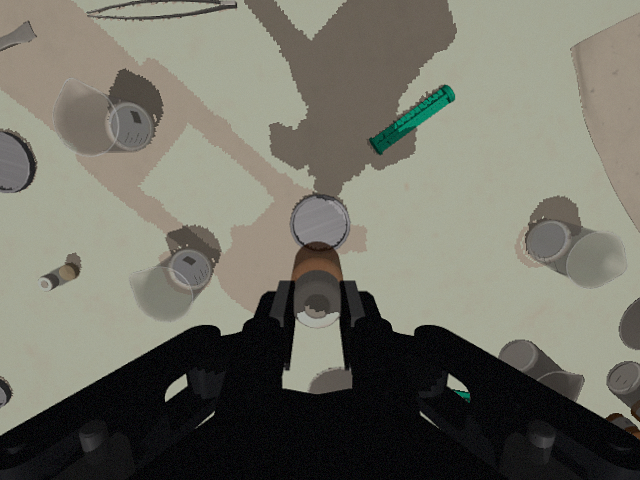

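The vial is held upright, with its cap at about (318,312) and its body ending near (318,245). The dish is at (320,222), ahead of it and unobstructed. I'll check both against the model.

Run:
```python
from h import *
m=robot.camera_model('wrist'); s=robot.read_state(); e=np.array(s['ee_pos'])
q,_=fit([(m,np.array([320,222.5]))],'wide_dish_a',[.574,.395],0.); print('dish',q)
for off in [-.0172,-.022]:
    v=e+[-.0026,.001,off]; print(np.round(proj(m,np.array([v+[0,0,.061]]))), np.round([proj(m,cyl([(.0135,0)])+v).min(0),proj(m,cyl([(.0135,0)])+v).max(0), proj(m,cyl([(.0115,.061)])+v).min(0),proj(m,cyl([(.0115,.061)])+v).max(0)]))
```

```text
dish [0.57398619 0.39661202 0.        ]
[[316. 305.]] [[294. 238.]
 [338. 281.]
 [289. 280.]
 [342. 329.]]
[[316. 300.]] [[294. 236.]
 [338. 278.]
 [290. 276.]
 [342. 323.]]
```

```bash
python3 -m creep '[0,0,0,-0.0024,0.0057,0.06,0, 0,0,0,-0.0024,0.0057,0.12,0, 0,0,0,-0.0024,0.0057,0.16,0, 0,0,0,-0.0024,0.0057,0.175,0, 0,0,0,-0.0024,0.0057,0.183,0, 0,0,0,-0.0024,0.0057,0.183,0, 0,0,0,-0.0024,0.0057,0.183,0]'
```

```text
clock: 6.1
ee_pos: [0.5775, 0.3981, 0.0268]
tool_rot: [[-0.973, 0.23, 0.003], [0.23, 0.973, 0.002], [-0.002, 0.002, -1.0]]
contact_force: [0.2, -0.6, 0.4]
gripper_width: 0.237
gripper_force: 65.4
```

```bash
python3 -m creep '[0,0,0,0.001,-0.002,0.003,0, 0,0,0,0.001,-0.002,0.006,0, 0,0,0,0.001,-0.002,0.006,0, 0,0,0,0.001,-0.002,0.006,0]'
```

```text
clock: 6.5
ee_pos: [0.5751, 0.3966, 0.0214]
tool_rot: [[-0.973, 0.23, 0.0], [0.23, 0.973, 0.0], [-0.0, 0.0, -1.0]]
contact_force: [-0.5, 0.0, -0.3]
gripper_width: 0.241
gripper_force: 65.4
```

```bash
python3 -m creep '[0,0,0,0,0,0,0.4, 0,0,0,0,0,0,0.6, 0,0,0,0,0,0,1, 0,0,0,0,0,0,1, 0,0,0,0,0,0,1, 0,0,0,0,0,-0.03,1, 0,0,0,0,0,-0.1,1, 0,0,0,0,0,-0.18,1, 0,0,0,0,0,-0.2,1, 0,0,0,0,0,-0.2,1]'
python3 - <<'E'
from h import *
m=robot.camera_model('wrist'); p,d=robot.grab_frame('wrist'); cv2.imwrite('pics/w3.png',p[100:400,150:500,::-1])
for r in robot.silhouettes('wrist','large_vial_a'):
    u,a=maskc(r['mask']); q,e=fit([(m,u)],'large_vial_a',[.574,.395],0.004); print(u,a,modelc(m,'large_vial_a',q)[1],q,r['score'])
print(go([.459,.002,.14]))
E
```

```text
clock: 7.5
ee_pos: [0.578, 0.3982, 0.1473]
tool_rot: [[-0.973, 0.23, 0.008], [0.23, 0.973, 0.005], [-0.006, 0.007, -1.0]]
contact_force: [0.3, 0.8, 0.1]
gripper_width: 1.001
gripper_force: 0.0
[313.03356367 223.14116486] 1013.0 1113.949868923286 [0.57297242 0.39754394 0.004     ] 0.82
[ 0.037  -0.6839  0.0023]
```

View pics/w3.png

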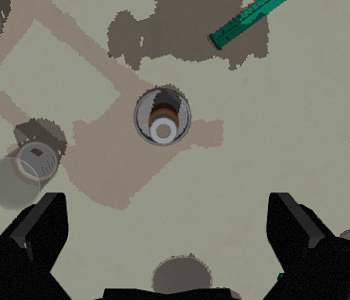

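The first large vial stands in its dish at (165,118) in the crop, inside the rim. Next is the second large vial.

```bash
python3 -m creep '[0,0,0,0.042,-0.686,0,1, 0,0,0,0.042,-0.686,0,1, 0,0,0,0.042,-0.686,0,1, 0,0,0,0.042,-0.686,0,1, 0,0,0,0.042,-0.686,0,1, 0,0,0,0.042,-0.686,0,1, 0,0,0,0.042,-0.686,0,1, 0,0,0,0.042,-0.686,0,1, 0,0,0,0.042,-0.686,0.02,1, 0,0,0,0.042,-0.686,0.02,1]'; python3 -m creep '[0,0,0,0,0,0,1, 0,0,0,0,0,0,1]'
python3 - <<'E'
from h import *
m=robot.camera_model('wrist'); p,d=robot.grab_frame('wrist'); cv2.imwrite('pics/w4.png',p[:,:,::-1])
for r in robot.silhouettes('wrist','large_vial_a'):
    u,a=maskc(r['mask']); q,e=fit([(m,u)],'large_vial_a',[.456,.002],0.0); print(u,a,modelc(m,'large_vial_a',q)[1],q,r['score'])
print(go([.456,.002,.015]))
E
```

```text
clock: 8.6
ee_pos: [0.4525, 0.0004, 0.1257]
tool_rot: [[-0.972, 0.233, -0.007], [0.233, 0.972, 0.0], [0.007, -0.001, -1.0]]
contact_force: [-0.5, 1.4, 0.2]
gripper_width: 0.999
gripper_force: 0.0
clock: 8.8
ee_pos: [0.4562, 0.0029, 0.1287]
tool_rot: [[-0.974, 0.228, -0.001], [0.228, 0.974, 0.001], [0.001, 0.0, -1.0]]
contact_force: [-0.3, -0.3, -0.9]
gripper_width: 1.002
gripper_force: 0.0
[316.15915119 233.0495137 ] 1131.0 1258.5900189778768 [0.45588095 0.00319327 0.        ] 0.88
[240.88571429 157.13308271] 1330.0 1406.4001913238317 [ 0.38307516 -0.03979089  0.        ] 0.85
[613.18232044 304.0089779 ] 2896.0 2287.673424165696 [0.58350717 0.25273817 0.        ] 0.48
[ 0.0006 -0.0018  0.1904]
```

View pics/w4.png

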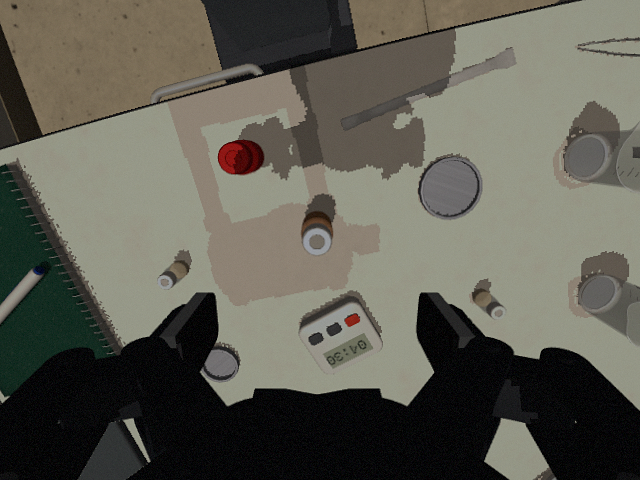

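The vial is at (317,232), midway between the fingers. The red look-alike is at (240,157), outside the finger sweep.

```bash
python3 -m creep '[0,0,0,0,0,0.06,1, 0,0,0,0,0,0.12,1, 0,0,0,0,0,0.17,1, 0,0,0,0,0,0.187,1, 0,0,0,0,0,0.187,1, 0,0,0,0,0,0.187,1, 0,0,0,0,0,0.187,0, 0,0,0,0,0,0.187,0, 0,0,0,0,0,0.187,0, 0,0,0,0,0,0.187,0]'; python3 -m creep '[0,0,0,0,0,0,0, 0,0,0,0,0,0,0]'
```

```text
clock: 9.9
ee_pos: [0.4566, 0.0016, 0.0177]
tool_rot: [[-0.973, 0.23, 0.001], [0.23, 0.973, -0.0], [-0.001, 0.0, -1.0]]
contact_force: [-0.3, -0.1, -0.3]
gripper_width: 0.327
gripper_force: 0.0
clock: 10.1
ee_pos: [0.4569, 0.0016, 0.0178]
tool_rot: [[-0.973, 0.23, 0.001], [0.23, 0.973, -0.0], [-0.001, 0.0, -1.0]]
contact_force: [-0.7, -0.1, 5.0]
gripper_width: 0.233
gripper_force: 58.5
```

```bash
python3 -m creep '[0,0,0,0,0,-0.02,0, 0,0,0,0,0,-0.07,0, 0,0,0,0,0,-0.14,0, 0,0,0,0.02,0.06,-0.16,0, 0,0,0,0.035,0.12,-0.16,0, 0,0,0,0.0546,0.18,-0.16,0, 0,0,0,0.0546,0.1985,-0.16,0, 0,0,0,0.0546,0.1985,-0.16,0, 0,0,0,0.0546,0.1985,-0.16,0, 0,0,0,0.0546,0.1985,-0.16,0]'
python3 - <<'E'
from h import *
s=robot.read_state(); print(np.round(s['ee_pos'],4))
m=robot.camera_model('wrist'); p,d=robot.grab_frame('wrist'); cv2.imwrite('pics/w5.png',p[100:400,150:500,::-1])
for r in robot.silhouettes('wrist','wide_dish_a'):
    u,a=maskc(r['mask']); q,e=fit([(m,u)],'wide_dish_a',[.451,.125],0.); print(u,a,modelc(m,'wide_dish_a',q)[1],q,r['score'])
print(go([.452,.125,.0215]))
E
```

```text
clock: 11.1
ee_pos: [0.4513, 0.124, 0.1128]
tool_rot: [[-0.973, 0.231, -0.001], [0.231, 0.973, -0.001], [0.001, -0.001, -1.0]]
contact_force: [-0.4, 0.0, -0.4]
gripper_width: 0.234
gripper_force: 58.8
[0.4513 0.124  0.1128]
[615.25038052 288.59208524] 1314.0 2878.98745183181 [0.57263017 0.3858054  0.        ] 0.78
[319.10649819 222.95920578] 2770.0 3365.904505919898 [0.44661587 0.12774717 0.        ] 0.63
[-0.0006  0.002   0.1522]
```

View pics/w5.png

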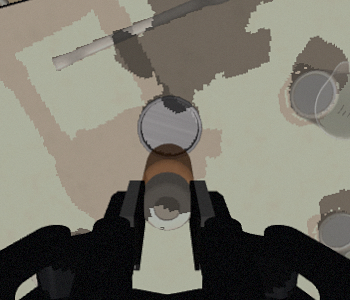

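The vial is held over the dish, whose centre is near (170,128) in the crop, or about (0.451, 0.126) in the world. Lowering it.

```bash
python3 -m creep '[0,0,0,0,0.003,0.06,0, 0,0,0,0,0.003,0.11,0, 0,0,0,0,0.003,0.135,0, 0,0,0,0,0.003,0.145,0, 0,0,0,0,0.003,0.15,0, 0,0,0,0,0.003,0.15,0, 0,0,0,0,0.003,0.15,0, 0,0,0,0,0.003,0.15,0, 0,0,0,0,0.003,0.15,0]'
```

```text
clock: 12.1
ee_pos: [0.4527, 0.127, 0.0239]
tool_rot: [[-0.973, 0.23, 0.002], [0.23, 0.973, 0.0], [-0.001, 0.001, -1.0]]
contact_force: [-0.3, -0.4, -0.3]
gripper_width: 0.234
gripper_force: 58.8
```

```bash
python3 -m creep '[0,0,0,0,0,0.0025,0, 0,0,0,0,0,0.0025,0, 0,0,0,0,0,0.0025,0.4, 0,0,0,0,0,0.0025,0.6, 0,0,0,0,0,0.0025,1, 0,0,0,0,0,0.0025,1, 0,0,0,0,0,0.0025,1, 0,0,0,0,0,-0.03,1, 0,0,0,0,0,-0.1,1, 0,0,0,0,0,-0.16,1]';  python3 -m creep '[0,0,0,0,0,0,1, 0,0,0,0,0,0,1]'
python3 - <<'E'
from h import *
s=robot.read_state(); print(np.round(s['ee_pos'],4))
m=robot.camera_model('wrist'); p,d=robot.grab_frame('wrist'); cv2.imwrite('pics/w6.png',p[:,:,::-1])
for r in robot.silhouettes('wrist','large_vial_a'):
    u,a=maskc(r['mask']); q,e=fit([(m,u)],'large_vial_a',[.451,.125],0.004); print(u,a,modelc(m,'large_vial_a',q)[1],q,r['score'])
for r in robot.silhouettes('wrist','small_vial_a'):
    u,a=maskc(r['mask']); q,e=fit([(m,u)],'small_vial_a',[.562,.14],0.); print(u,a,modelc(m,'small_vial_a',q)[1],q,r['score'])
print(go([.561,.14,.13]))
E
```

```text
clock: 13.1
ee_pos: [0.4514, 0.1267, 0.1198]
tool_rot: [[-0.973, 0.23, -0.001], [0.23, 0.973, -0.0], [0.001, -0.001, -1.0]]
contact_force: [1.2, -0.1, 0.6]
gripper_width: 0.999
gripper_force: 0.0
clock: 13.3
ee_pos: [0.4529, 0.127, 0.1202]
tool_rot: [[-0.973, 0.23, 0.003], [0.23, 0.973, 0.001], [-0.003, 0.001, -1.0]]
contact_force: [-0.3, 0.4, -0.8]
gripper_width: 1.001
gripper_force: 0.0
[0.4529 0.127  0.1202]
[317.68546465 234.8355838 ] 1259.0 1399.7675250093453 [0.45143944 0.12894452 0.004     ] 0.86
[ 90.96044444 199.39822222] 2250.0 2493.2399920125317 [ 0.38305538 -0.03714319  0.004     ] 0.78
[624.68807339 288.01019368] 981.0 2597.3337484095246 [0.55899546 0.37616205 0.004     ] 0.76
[361.00560748 338.39813084] 535.0 613.8482088954188 [0.56265841 0.14429246 0.        ] 0.84
[ 46.94385027 308.6644385 ] 748.0 851.9455631658493 [ 0.46745582 -0.1337283   0.        ] 0.67
[-0.174   0.0642 -0.0217]
```

View pics/w6.png

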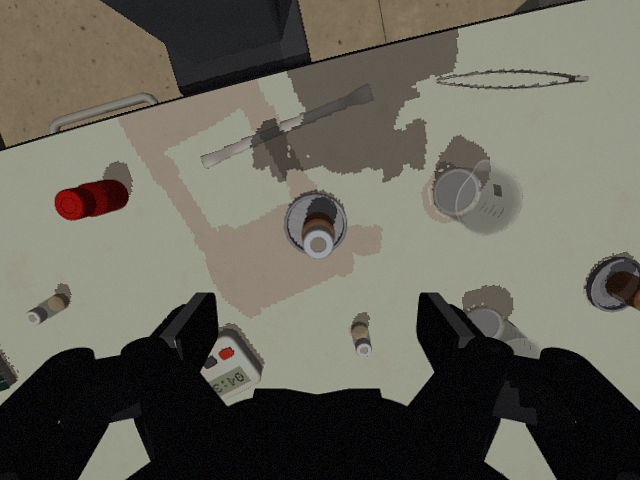

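Both large vials stand in their dishes, at (317,235) and (620,285). Now the small vials, starting with the near one.

```bash
python3 -m creep '[0,0,0,-0.1715,0.067,0,1, 0,0,0,-0.1715,0.067,0,1, 0,0,0,-0.1715,0.067,0,1, 0,0,0,-0.1715,0.067,0,1, 0,0,0,-0.1715,0.067,0,1, 0,0,0,-0.1715,0.067,0,1]'
python3 - <<'E'
from h import *
s=robot.read_state(); print(np.round(s['ee_pos'],4))
m=robot.camera_model('wrist'); p,d=robot.grab_frame('wrist')
for r in robot.silhouettes('wrist','small_vial_a'):
    u,a=maskc(r['mask']); q,e=fit([(m,u)],'small_vial_a',[.562,.14],0.); print(u,a,modelc(m,'small_vial_a',q)[1],q,r['score']); print(go([*q[:2],.008]))
E
```

```text
clock: 14.05
ee_pos: [0.5593, 0.142, 0.1181]
tool_rot: [[-0.973, 0.23, -0.003], [0.23, 0.973, -0.0], [0.002, -0.001, -1.0]]
contact_force: [-0.0, -0.0, 0.3]
gripper_width: 0.997
gripper_force: 0.0
[0.5593 0.142  0.1181]
[319.46475771 235.76431718] 454.0 500.7310811195057 [0.56273278 0.14410759 0.        ] 0.76
[-0.004   0.0043  0.1848]
[  2.54 201.04] 100.0 1044.7827221646803 [ 0.47108151 -0.11154236  0.        ] 0.53
[ 0.0469 -0.4455  0.185 ]
```

```bash
python3 -m creep '[0,0,0,-0.003,0.0035,0.06,1, 0,0,0,-0.003,0.0035,0.12,1, 0,0,0,-0.003,0.0035,0.165,1, 0,0,0,-0.003,0.0035,0.178,1, 0,0,0,-0.003,0.0035,0.183,1, 0,0,0,-0.003,0.0035,0.183,0.6, 0,0,0,-0.003,0.0035,0.183,0, 0,0,0,-0.003,0.0035,0.183,0, 0,0,0,-0.003,0.0035,0.183,0, 0,0,0,-0.003,0.0035,0.183,0]'; python3 -m creep '[0,0,0,0,0,0,0, 0,0,0,0,0,0,0, 0,0,0,0,0,0,0]'
```

```text
clock: 15.15
ee_pos: [0.5641, 0.1441, 0.0099]
tool_rot: [[-0.973, 0.23, 0.001], [0.23, 0.973, 0.0], [-0.001, 0.0, -1.0]]
contact_force: [0.1, -0.1, -0.9]
gripper_width: 0.144
gripper_force: 0.0
clock: 15.45
ee_pos: [0.5635, 0.144, 0.0091]
tool_rot: [[-0.973, 0.23, -0.0], [0.23, 0.973, -0.0], [0.0, -0.0, -1.0]]
contact_force: [0.2, 0.0, 0.2]
gripper_width: 0.0
gripper_force: 0.0
```

Run:
```python
from h import *
m=robot.camera_model('side'); p,d=robot.grab_frame('side'); c=proj(m,np.array([[.563,.144,.02]]))[0].astype(int); print(c)
a=cv2.resize(p[c[1]-60:c[1]+40,c[0]-50:c[0]+50,::-1],(400,400))
q,d=robot.grab_frame('wrist'); b=cv2.resize(q[150:350,220:420,::-1],(400,400))
cv2.imwrite('pics/s2.png',np.hstack([a,b]))
for r in robot.look_for('side','small_vial_a')+robot.look_for('wrist','small_vial_a'): print(r)
```

```text
[328 255]
{'at': [0.5603, 0.1351, 0.0201], 'score': 0.53}
{'at': [0.468, -0.1405, 0.0231], 'score': 0.51}
{'at': [0.5532, 0.1421, 0.0207], 'score': 0.75}
{'at': [0.4596, 0.132, 0.0026], 'score': 0.43}
```

View pics/s2.png

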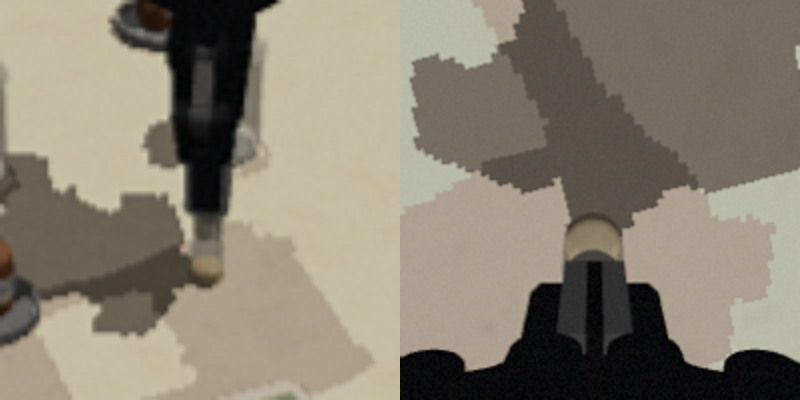

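The fingers shut without touching the small vial, which still stands upright below them. The tips look about 30 mm higher than the reported TCP, so I'll measure where they are.

Run:
```python
from h import *
s=robot.read_state(); e=np.array(s['ee_pos']); print(e, np.round(s['joints'],2), s['clock'])
for c in ['side','wrist']:
    m=robot.camera_model(c); p,d=robot.grab_frame(c)
    v,u=np.mgrid[0:480,0:640]; k=cv2.undistortPoints(np.stack([u,v],-1).reshape(-1,1,2).astype(float),m['mtx'],np.array([m['k1'],0,0,0.])).reshape(480,640,2)
    X=(np.dstack([k,np.ones((480,640))])*d[...,None]-m['t'])@m['R']
    g=(d>0)&(np.hypot(X[...,0]-e[0],X[...,1]-e[1])<.04)&(X[...,2]>.01)&(X[...,2]<.12)
    dark=(p.max(2)<75)&(p.max(2).astype(int)-p.min(2)<15)
    for lo in np.arange(.01,.115,.008):
        q=g&(X[...,2]>=lo)&(X[...,2]<lo+.008)
        if q.sum(): print(c,round(lo,3),q.sum(),'dark',(q&dark).sum(),'x',np.round([X[q][:,0].min(),X[q][:,0].max()],3),'y',np.round([X[q][:,1].min(),X[q][:,1].max()],3),p[q].mean(0).astype(int))
```

```text
[0.5635361  0.143954   0.00912541] [ 11.88  15.8  112.78  -0.    51.43 -64.84] 15.65
side 0.01 28 dark 0 x [0.556 0.572] y [0.129 0.142] [136 121  95]
side 0.018 31 dark 0 x [0.556 0.572] y [0.132 0.145] [132 122 105]
side 0.026 23 dark 2 x [0.557 0.57 ] y [0.131 0.145] [103  97  86]
side 0.034 25 dark 13 x [0.558 0.57 ] y [0.131 0.145] [77 72 64]
side 0.042 20 dark 14 x [0.553 0.576] y [0.132 0.145] [54 54 50]
side 0.05 39 dark 34 x [0.553 0.576] y [0.127 0.144] [31 31 30]
side 0.058 36 dark 30 x [0.552 0.576] y [0.126 0.145] [30 30 29]
side 0.066 45 dark 42 x [0.553 0.575] y [0.127 0.142] [23 23 22]
side 0.074 14 dark 14 x [0.555 0.574] y [0.125 0.136] [ 9  9 10]
side 0.082 8 dark 8 x [0.559 0.578] y [0.113 0.147] [25 24 24]
side 0.09 33 dark 33 x [0.545 0.577] y [0.108 0.145] [ 9  9 10]
side 0.098 9 dark 9 x [0.545 0.572] y [0.108 0.128] [7 7 8]
side 0.106 20 dark 20 x [0.546 0.582] y [0.122 0.146] [14 13 13]
side 0.114 22 dark 22 x [0.545 0.582] y [0.121 0.142] [11 11 11]
wrist 0.01 138 dark 0 x [0.554 0.563] y [0.137 0.153] [128 114  92]
wrist 0.018 263 dark 0 x [0.554 0.563] y [0.136 0.153] [140 128 104]
wrist 0.026 96 dark 47 x [0.556 0.559] y [0.14 0.15] [92 86 76]
wrist 0.034 8 dark 5 x [0.556 0.557] y [0.144 0.147] [73 69 65]
wrist 0.042 119 dark 92 x [0.55  0.559] y [0.135 0.158] [53 51 49]
wrist 0.05 472 dark 443 x [0.55  0.559] y [0.133 0.16 ] [29 28 29]
wrist 0.058 565 dark 555 x [0.55  0.559] y [0.133 0.16 ] [26 26 27]
wrist 0.066 606 dark 593 x [0.55 0.56] y [0.133 0.16 ] [27 27 27]
wrist 0.074 931 dark 914 x [0.549 0.574] y [0.137 0.157] [26 26 26]
wrist 0.082 1474 dark 1434 x [0.544 0.575] y [0.117 0.178] [12 12 14]
wrist 0.09 3963 dark 3894 x [0.543 0.579] y [0.107 0.184] [11 11 12]
wrist 0.098 5305 dark 5290 x [0.542 0.58 ] y [0.105 0.184] [10 10 12]
wrist 0.106 4709 dark 4674 x [0.542 0.579] y [0.109 0.184] [10 10 12]
wrist 0.114 5345 dark 5340 x [0.541 0.578] y [0.104 0.184] [10 11 12]
```

The reported TCP is about 33 mm below the real tips, which are at z ≈ 0.042, and the vial is undisturbed and centred below them. I'll reopen, lower 29 mm and close.

```bash
python3 -m creep '[0,0,0,0,0,0,1, 0,0,0,0,0,0,1, 0,0,0,0,0,0,1, 0,0,0,0,0,0,1, 0,0,0,0,0,0.015,1, 0,0,0,0,0,0.03,1, 0,0,0,0,0,0.042,1, 0,0,0,0,0,0.048,1, 0,0,0,0,0,0.048,1, 0,0,0,0,0,0.048,1]'; python3 -m creep '[0,0,0,0,0,0,0.6, 0,0,0,0,0,0,0.4, 0,0,0,0,0,0,0, 0,0,0,0,0,0,0, 0,0,0,0,0,0,0, 0,0,0,0,0,0,0, 0,0,0,0,0,0,0]'; python3 -c "
from plant import robot; print(robot.read_state()['ee_pos'])"
```

```text
clock: 16.75
ee_pos: [0.5635, 0.1439, -0.0198]
tool_rot: [[-0.973, 0.23, -0.0], [0.23, 0.973, -0.0], [0.0, -0.0, -1.0]]
contact_force: [-0.5, -0.3, 1.4]
gripper_width: 1.0
gripper_force: 0.0
clock: 17.45
ee_pos: [0.564, 0.144, -0.0192]
tool_rot: [[-0.973, 0.23, 0.001], [0.23, 0.973, 0.0], [-0.001, 0.0, -1.0]]
contact_force: [1.3, -0.4, 2.5]
gripper_width: 0.162
gripper_force: 58.7
[ 0.56398681  0.14404814 -0.01919766]
```

```bash
python3 -m creep '[0,0,0,0,0,-0.02,0, 0,0,0,0,0,-0.07,0, 0,0,0,0,0,-0.15,0, 0,0,0,-0.24,-0.209,-0.2,0, 0,0,0,-0.244,-0.209,-0.2,0, 0,0,0,-0.244,-0.209,-0.2,0, 0,0,0,-0.244,-0.209,-0.2,0, 0,0,0,-0.244,-0.209,-0.2,0, 0,0,0,-0.244,-0.209,-0.2,0, 0,0,0,-0.244,-0.209,-0.2,0]'; python3 -m creep '[0,0,0,0,0,0,0, 0,0,0,0,0,0,0, 0,0,0,0,0,0,0]'
python3 - <<'E'
from h import *
s=robot.read_state(); print(np.round(s['ee_pos'],4))
m=robot.camera_model('wrist'); p,d=robot.grab_frame('wrist'); cv2.imwrite('pics/w7.png',p[100:400,150:500,::-1])
for r in robot.silhouettes('wrist','narrow_dish_a'):
    u,a=maskc(r['mask']); q,e=fit([(m,u)],'narrow_dish_a',[.678,-.012],0.); print(u,a,modelc(m,'narrow_dish_a',q)[1],q,r['score'])
print(go([.678,-.012,-.015]))
E
```

```text
clock: 18.45
ee_pos: [0.6761, -0.0109, 0.1]
tool_rot: [[-0.973, 0.23, -0.002], [0.23, 0.973, 0.001], [0.002, 0.0, -1.0]]
contact_force: [-0.5, 0.6, 0.5]
gripper_width: 0.167
gripper_force: 58.6
clock: 18.75
ee_pos: [0.6767, -0.0107, 0.1003]
tool_rot: [[-0.974, 0.228, -0.0], [0.228, 0.974, 0.0], [0.0, -0.0, -1.0]]
contact_force: [-0.3, 0.5, 0.4]
gripper_width: 0.163
gripper_force: 58.6
[ 0.6767 -0.0107  0.1003]
[315.30253521 234.04056338] 1775.0 1876.8378441010136 [ 0.67757434 -0.01147444  0.        ] 0.92
[140.27165533 145.13151927] 2205.0 2333.1923051172635 [ 0.57606394 -0.12898633  0.        ] 0.85
[-0.002  -0.0011  0.1924]
```

View pics/w7.png

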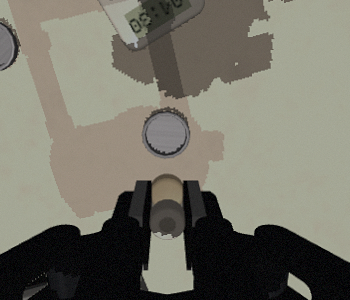

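The small vial is upright between the pads at (168,205) in the crop, and the dish is at (166,133). Lowering it and releasing.

```bash
python3 -m creep '[0,0,0,-0.002,-0.001,0.06,0, 0,0,0,-0.002,-0.001,0.12,0, 0,0,0,-0.002,-0.001,0.165,0, 0,0,0,-0.002,-0.001,0.18,0, 0,0,0,-0.002,-0.001,0.188,0, 0,0,0,-0.002,-0.001,0.188,0, 0,0,0,-0.002,-0.001,0.188,0, 0,0,0,-0.002,-0.001,0.188,0, 0,0,0,-0.002,-0.001,0.188,0, 0,0,0,-0.002,-0.001,0.188,0]'
```

```text
clock: 19.85
ee_pos: [0.6789, -0.0126, -0.0114]
tool_rot: [[-0.973, 0.23, 0.001], [0.23, 0.973, -0.0], [-0.001, 0.0, -1.0]]
contact_force: [-0.4, 0.1, -0.3]
gripper_width: 0.162
gripper_force: 58.6
```

```bash
python3 -m creep '[0,0,0,0.001,0.001,0.003,0, 0,0,0,0.001,0.001,0.0055,0, 0,0,0,0.001,0.001,0.0055,0, 0,0,0,0.001,0.001,0.0055,0]'; python3 -m creep '[0,0,0,0,0,0,0.3, 0,0,0,0,0,0,0.5, 0,0,0,0,0,0,1, 0,0,0,0,0,0,1, 0,0,0,0,0,0,1, 0,0,0,0,0,-0.03,1, 0,0,0,0,0,-0.08,1, 0,0,0,0,0,-0.15,1, 0,0,0,0,0,-0.2,1, 0,0,0,0,0,-0.2,1]'
python3 - <<'E'
from h import *
s=robot.read_state(); print(np.round(s['ee_pos'],4))
m=robot.camera_model('wrist'); p,d=robot.grab_frame('wrist')
for r in robot.silhouettes('wrist','small_vial_a'):
    u,a=maskc(r['mask']); q,e=fit([(m,u)],'small_vial_a',[.678,-.012],0.004); print(u,a,modelc(m,'small_vial_a',q)[1],q,r['score'])
print(go([.468,-.1355,.105]))
E
```

```text
clock: 20.25
ee_pos: [0.678, -0.0118, -0.0152]
tool_rot: [[-0.973, 0.23, 0.0], [0.23, 0.973, 0.0], [-0.0, 0.0, -1.0]]
contact_force: [-1.1, 0.7, 4.2]
gripper_width: 0.164
gripper_force: 59.1
clock: 21.25
ee_pos: [0.6831, -0.0121, 0.113]
tool_rot: [[-0.973, 0.23, 0.013], [0.23, 0.973, -0.001], [-0.013, 0.002, -1.0]]
contact_force: [1.2, 1.2, 0.3]
gripper_width: 0.998
gripper_force: 0.0
[ 0.6831 -0.0121  0.113 ]
[94.09574468  2.40425532] 94.0 1392.2060046628967 [ 0.48434528 -0.12437542  0.004     ] 0.62
[314.9127182  226.02743142] 401.0 533.1044959507417 [ 0.67680887 -0.01128184  0.004     ] 0.61
[ 0.2952 -0.2813  0.002 ]
```

```bash
python3 -m creep '[0,0,0,0.294,-0.281,0,1, 0,0,0,0.294,-0.281,0,1, 0,0,0,0.294,-0.281,0,1, 0,0,0,0.294,-0.281,0,1, 0,0,0,0.294,-0.281,0,1, 0,0,0,0.294,-0.281,0,1, 0,0,0,0.294,-0.281,0,1, 0,0,0,0.294,-0.281,0,1, 0,0,0,0.294,-0.281,0,1]'
python3 - <<'E'
from h import *
m=robot.camera_model('wrist'); p,d=robot.grab_frame('wrist'); cv2.imwrite('pics/w8.png',p[:,:,::-1])
s=robot.read_state(); print(np.round(s['ee_pos'],4))
for r in robot.silhouettes('wrist','small_vial_a'):
    u,a=maskc(r['mask']); q,e=fit([(m,u)],'small_vial_a',[.468,-.1355],0.); print(u,a,modelc(m,'small_vial_a',q)[1],q,r['score']); print(go([*q[:2],-.02]))
E
```

```text
clock: 22.25
ee_pos: [0.4684, -0.1349, 0.1042]
tool_rot: [[-0.974, 0.229, -0.0], [0.229, 0.974, 0.0], [0.0, 0.0, -1.0]]
contact_force: [0.5, 0.5, -0.9]
gripper_width: 0.997
gripper_force: 0.0
[ 0.4684 -0.1349  0.1042]
[503.26923077 428.78205128] 156.0 784.9087737924419 [ 0.7000786  -0.00091476  0.        ] 0.74
[-0.3251  0.3056  0.207 ]
[316.55333333 234.31111111] 450.0 555.3064243209083 [ 0.46680664 -0.13402518  0.        ] 0.63
[0.0027 0.0008 0.207 ]
[612.94715262 139.39134396] 2195.0 1237.4640455232002 [0.44552678 0.10419045 0.        ] 0.17
[0.1279 0.3793 0.2071]
```

View pics/w8.png

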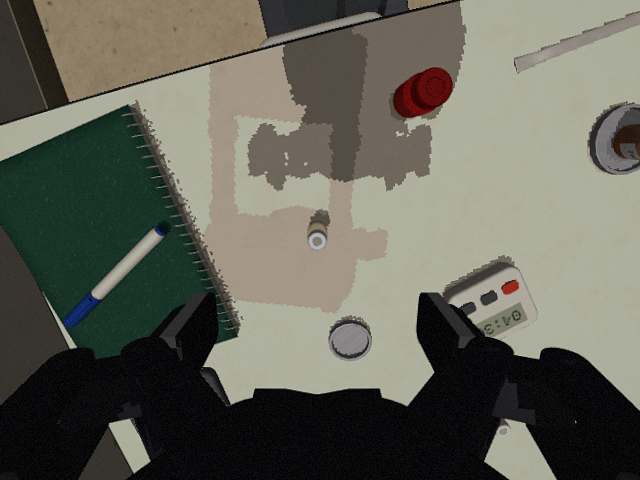

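The second small vial is at (317,236), centred between the fingers, with the notebook clear to the left.

```bash
python3 -m creep '[0,0,0,0.002,0.001,0.06,1, 0,0,0,0.002,0.001,0.12,1, 0,0,0,0.002,0.001,0.17,1, 0,0,0,0.002,0.001,0.195,1, 0,0,0,0.002,0.001,0.205,1, 0,0,0,0.002,0.001,0.205,1, 0,0,0,0.002,0.001,0.205,1, 0,0,0,0.002,0.001,0.205,1]'; python3 -m creep '[0,0,0,0,0,0,0.6, 0,0,0,0,0,0,0.4, 0,0,0,0,0,0,0, 0,0,0,0,0,0,0, 0,0,0,0,0,0,0, 0,0,0,0,0,0,0, 0,0,0,0,0,0,0]'; python3 -c "
from h import *
print(robot.read_state()['ee_pos'],go([.577,-.129,.1]))"
```

```text
clock: 23.15
ee_pos: [0.4679, -0.135, -0.0173]
tool_rot: [[-0.973, 0.229, 0.003], [0.229, 0.973, -0.001], [-0.003, -0.0, -1.0]]
contact_force: [0.1, -0.2, -1.3]
gripper_width: 1.003
gripper_force: 0.0
clock: 23.85
ee_pos: [0.4667, -0.1347, -0.0184]
tool_rot: [[-0.973, 0.23, 0.0], [0.23, 0.973, -0.0], [-0.001, -0.0, -1.0]]
contact_force: [0.1, -0.7, 4.0]
gripper_width: 0.162
gripper_force: 58.5
[ 0.46670541 -0.13471973 -0.01836524] [-0.1768  0.0515 -0.1972]
```

```bash
python3 -m creep '[0,0,0,0,0,-0.02,0, 0,0,0,0,0,-0.07,0, 0,0,0,0,0,-0.14,0, 0,0,0,-0.08,0.02,-0.197,0, 0,0,0,-0.15,0.05,-0.197,0, 0,0,0,-0.176,0.051,-0.197,0, 0,0,0,-0.176,0.051,-0.197,0, 0,0,0,-0.176,0.051,-0.197,0, 0,0,0,-0.176,0.051,-0.197,0, 0,0,0,-0.176,0.051,-0.197,0]'; python3 -m creep '[0,0,0,0,0,0,0, 0,0,0,0,0,0,0]'
python3 - <<'E'
from h import *
m=robot.camera_model('wrist'); p,d=robot.grab_frame('wrist'); cv2.imwrite('pics/w9.png',p[100:400,150:500,::-1])
s=robot.read_state(); print(np.round(s['ee_pos'],4))
for r in robot.silhouettes('wrist','narrow_dish_a'):
    u,a=maskc(r['mask']); q,e=fit([(m,u)],'narrow_dish_a',[.577,-.129],0.); print(u,a,modelc(m,'narrow_dish_a',q)[1],q,r['score'])
print(go([.577,-.129,-.014]))
E
```

```text
clock: 24.85
ee_pos: [0.5744, -0.1289, 0.0989]
tool_rot: [[-0.973, 0.23, -0.002], [0.23, 0.973, 0.0], [0.002, 0.0, -1.0]]
contact_force: [-0.1, 0.2, -0.4]
gripper_width: 0.164
gripper_force: 58.6
clock: 25.05
ee_pos: [0.5756, -0.1291, 0.0995]
tool_rot: [[-0.973, 0.23, -0.0], [0.23, 0.973, 0.0], [0.0, -0.0, -1.0]]
contact_force: [0.1, 0.3, -0.4]
gripper_width: 0.166
gripper_force: 58.6
[ 0.5758 -0.1291  0.0996]
[316.71967213 233.23606557] 1830.0 1890.9072183088865 [ 0.57585158 -0.12853045  0.        ] 0.65
[467.53240279 308.5772682 ] 1003.0 1681.4485695124604 [ 0.67446968 -0.01346657  0.        ] 0.58
[-0.0017  0.0006  0.1893]
```

View pics/w9.png

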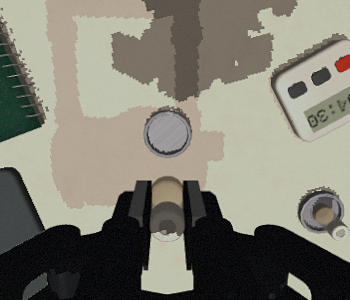

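The vial is held upright at (167,205) and the dish is centred at (167,133). The first small vial stands in its own dish at (322,213).

```bash
python3 -m creep '[0,0,0,-0.001,0,0.06,0, 0,0,0,-0.001,0,0.12,0, 0,0,0,-0.001,0,0.165,0, 0,0,0,-0.001,0,0.18,0, 0,0,0,-0.001,0,0.187,0, 0,0,0,-0.001,0,0.187,0, 0,0,0,-0.001,0,0.187,0, 0,0,0,-0.001,0,0.187,0, 0,0,0,-0.001,0,0.187,0, 0,0,0,-0.001,0,0.187,0]'; python3 -m creep '[0,0,0,0,0,0.001,0, 0,0,0,0,0,0.001,0]'
```

```text
clock: 26.15
ee_pos: [0.5774, -0.1293, -0.0118]
tool_rot: [[-0.973, 0.23, 0.001], [0.23, 0.973, -0.0], [-0.001, -0.0, -1.0]]
contact_force: [0.3, 0.4, 0.2]
gripper_width: 0.165
gripper_force: 58.6
clock: 26.35
ee_pos: [0.5767, -0.1292, -0.0133]
tool_rot: [[-0.973, 0.23, -0.0], [0.23, 0.973, -0.0], [0.0, -0.0, -1.0]]
contact_force: [-0.3, -0.1, 0.2]
gripper_width: 0.169
gripper_force: 58.6
```

```bash
python3 -m creep '[0,0,0,0,0,0.0015,0, 0,0,0,0,0,0.0015,0, 0,0,0,0,0,0.0015,0.3, 0,0,0,0,0,0.0015,0.5, 0,0,0,0,0,0.0015,1, 0,0,0,0,0,0.0015,1, 0,0,0,0,0,0.0015,1, 0,0,0,0,0,-0.03,1, 0,0,0,0,0,-0.08,1, 0,0,0,0,0,-0.16,1]'; python3 -m creep '[0,0,0,0,0,-0.15,1, 0,0,0,0,0,-0.15,1, 0,0,0,0.1,0,-0.15,1, 0,0,0,0.2,0,-0.15,1, 0,0,0,0.2,0,-0.15,1, 0,0,0,0.2,0,-0.15,1]'
python3 - <<'E'
from h import *
C={n:robot.camera_model(n) for n in ['top','side']}; P={}
for c in C:
    P[c]=robot.grab_frame(c)[0]
    for n in ['large_vial_a','small_vial_a']:
        for r in robot.silhouettes(c,n):
            u,a=maskc(r['mask']); q,e=fit([(C[c],u)],n,[.55,.1],.004); print(c,n,np.round(u),int(a),np.round(q,3),round(r['score'],2))
cv2.imwrite('pics/f.png',cv2.resize(P['side'][170:400,200:460,::-1],None,fx=2.6,fy=2.6))
E
```

```text
clock: 27.35
ee_pos: [0.5735, -0.1283, 0.0802]
tool_rot: [[-0.973, 0.23, -0.007], [0.23, 0.973, 0.002], [0.008, 0.0, -1.0]]
contact_force: [0.9, 0.3, -0.7]
gripper_width: 1.0
gripper_force: 0.0
clock: 27.95
ee_pos: [0.4573, -0.1009, 0.1725]
tool_rot: [[-0.973, 0.23, -0.001], [0.23, 0.973, 0.0], [0.001, -0.0, -1.0]]
contact_force: [0.6, 0.3, 0.5]
gripper_width: 1.0
gripper_force: 0.0
top large_vial_a [421. 331.] 290 [ 0.382 -0.04   0.004] 0.83
top large_vial_a [157. 209.] 316 [0.573 0.395 0.004] 0.77
top large_vial_a [317. 286.] 230 [0.451 0.127 0.004] 0.51
top small_vial_a [402. 154.] 113 [ 0.675 -0.011  0.004] 0.57
side large_vial_a [272. 264.] 173 [0.449 0.112 0.004] 0.63
side large_vial_a [317. 189.] 271 [0.575 0.396 0.004] 0.59
side large_vial_a [240. 321.] 455 [ 0.385 -0.045  0.004] 0.59
side small_vial_a [405. 300.] 143 [ 0.679 -0.013  0.004] 0.6
side small_vial_a [361. 361.] 262 [ 0.571 -0.151  0.004] 0.49
side small_vial_a [363. 352.] 206 [ 0.579 -0.132  0.004] 0.48
```

View pics/f.png

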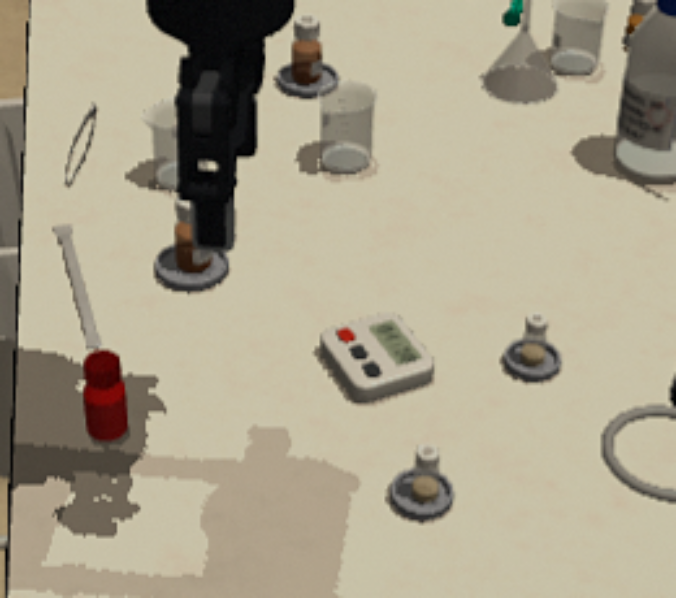

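The final view shows all four vials upright inside their dishes, with the beakers and the red vial unmoved and the gripper clear above. Handing in.

```bash
python3 -c "
from plant import robot
print(robot.job_done())"
```

```text
the job is handed in; nothing more can be done
None
```

All four vials stand upright in their own dishes, both large ones placed before the small ones, with the beakers and the red vial left alone; the large vials were probably held by the cap, not the body, because the fingertips sat about 33 mm higher than reported. Handed in at about 28 s on the robot's clock.

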